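Stack a parts case and hold the next one over it for a liner

ROBOT

A 6-joint arm with a two-finger parallel gripper is mounted at the origin on a cart in front of the work surface, level with it; the furniture and walls round the work are solid. World frame = base frame: x ahead of the robot, y to its left, z up, the work surface at z = 0. Lengths are in m, angles in rad, forces in N, time in s.
With the tool pointing down it reaches from about 0.3 to 0.75 m from the base axis. Payload 8.5 kg.
Tool frame: the origin (TCP) lies at the centre of the arm's flange, where the gripper is bolted on; the fingertips stand 173 mm ahead of it and the grasp point (between the pads) lies 155 mm ahead of it (manip.nose_length is the distance from the TCP to the fingertips, in m); z points along the fingers, x is the direction in which the jaws open and shut, and the axes are right-handed (so a half turn about z gives the same grasp; the last joint's range is limited). The gripper opens to 85 mm and grips with 20 to 120 N. Pads are 22 mm wide; open, the fingers measure 114 mm over their backs; the gripper's body (76 mm by 85 mm) begins 54 mm behind the grasp point. The pads swing forward as they close: fully open they stand 13 mm farther back than shut.
Start: joints at [0.925, 0.381, 1.297, -0, 1.464, -0.215], TCP at [0.23, 0.5, 0.405] pointing down, gripper open.
Joint ranges: [-3.11, 3.11], [-0.89, 2.33], [0.22, 2.48], [-1.42, 4.56], [0.17, 2.85], [-2.88, 2.88]. Speed limits (rad/s): [2.39, 2.39, 3.14, 3.14, 3.14, 3.14].

INTERFACE

Orientations are given as a unit quaternion [w, x, y, z].
In Python, from bench import manip gives the robot as it stands.
- The arm moves only by the tool drive_tool, never from a script. Its argument "increments" is a list that holds one entry, the list of rows, each a list of 7 numbers: the shift along the tool's x, y, z in m, then the turn, a rotation vector about the tool's x, y, z in degrees, then the closure, from 0 (fully open) to 1 (shut). A call has 1 to 20 rows; each row shifts and turns the commanded pose from where the row before left it, along the tool's axes as they then stand; what a row does not reach is not made up. A row lasts 1/12 s, in which the tool goes at most 41.7 mm and 7.16 degrees, less where a joint would pass 70% of its speed; a pose out of reach is approached as far as the arm can. A call is refused whole if a number of a shift passes 0.0417 or a number of a turn 7.16, either way. A call with a gripper value outside its range is refused whole. The fingers move at their own pace and stop on an object; "force" is the grip in N (left out, the last holds). Time passes only in rows, so rows that do not move let the fingers close. It gives the time, the measured TCP pose, the force and the opening at its end, in the units of the state.
- manip.observe(): the state, without advancing time (a new reading comes with each control period).
- manip.get_image(name): name is "scene" or "side" or "wrist"; returns the picture (400x640x3 uint8, red, green, blue); there is no depth.
- manip.calibration(name): a dict with "fx", "fy", "cx", "cy" (pixels), "origin" and "attitude" of the camera in the world; the wrist camera has in their place "hand_eye" (4x4, takes a point from camera to tool coordinates, whose origin is the TCP and whose axes are the tool frame's). Camera axes: x right, y up, looking along -z (the intrinsics and any distortion apply to the point x, -y, -z); pixel columns grow to the right and rows downward; lengths in m; the calibration is good to about 2 mm. A picture is of the moment at which its call begins: read the wrist's pose just before it. calibration takes no time and is no camera call.
- manip.sign_off(): hands the job in, once; it reports no verdict.
The state is a dict: "clock": time; "joints": joint angles; "joint_vel": joint speeds; "effort": joint torques, N m; "eef_pos": TCP position; "eef_rot": TCP orientation; "wrist_force": force on the tool from outside, world axes, zero at the start; "torque": the same for the moment, N m; "opening": opening from 0.0 (shut) to 1.0 (fully open).
Only numpy, scipy, OpenCV 4.12 (cv2) and the standard library are available. Lean on these libraries where they do the work, as an engineer would, in place of code of your own. Each camera call takes 0.05 s, during which the arm holds its last target.

TASK

Stack the green parts case squarely on the dark grey one and let go of it, with its long side along the grey one's (clasp at either end). Then carry the orange case over and hold it level about 15 mm above the green one, squarely lined up with it and not touching, so that I can slip a non-slip liner in between; finish while still holding it there. Leave the grey case, the drill-bit block, the wooden finial and the roll of tape where they stand.

Things in the scene. Friction and masses are not known exactly. Their poses are not given: they have to be found in the camera images.
- case_base: flat-topped closed small-parts case, dark grey, 56 x 96 x 40 mm (x, y, z), 0.6 kg; a plain box all round, with a steel clasp on its -y end and two hinge knuckles on its +y end (the lid stays shut; clasp and hinges stand out under 5 mm). Origin at the centre of its underside, x across the narrow width (where to grip it), y along the length, z up. It is loose and stands on the bench to the robot's right; the bottom of the column.
- case_base_top (a point): centre of the dark grey case's flat top, 40 mm above its origin, same axes
- case_green: flat-topped closed small-parts case, green, 56 x 96 x 40 mm (x, y, z), 0.18 to 0.35 kg; a plain box all round, with a steel clasp on its -y end and two hinge knuckles on its +y end (the lid stays shut; clasp and hinges stand out under 5 mm). Origin at the centre of its underside, x across the narrow width (where to grip it), y along the length, z up. Loose, on the bench to the robot's left, beside the orange case.
- case_green_top (a point): centre of the green case's flat top, 40 mm above its origin, same axes
- case_orange: flat-topped closed small-parts case, orange, 56 x 96 x 40 mm (x, y, z), 0.18 to 0.35 kg; a plain box all round, with a steel clasp on its -y end and two hinge knuckles on its +y end (the lid stays shut; clasp and hinges stand out under 5 mm). Origin at the centre of its underside, x across the narrow width (where to grip it), y along the length, z up. Loose, on the bench to the robot's left, beside the green case.
- bit_block: wooden block with drill bits standing in it, 43 x 130 x 106 mm (x, y, z) with the bits, origin at the centre of its underside, y along its length; loose, stands in the way between the two cases and the column
- finial: turned pale beech finial standing on its foot, 42 mm across, 96 mm tall, origin at the centre of its underside; loose, stands in line with the drill-bit block, in the way
- tape_roll: roll of cream paper tape lying flat, 94 mm across, 30 mm high, origin at the centre of its underside; loose, beyond the column

How it is judged:
By the outcome, as a careful person would: the job done as asked, in the order asked, and still so for the second after the job is handed in, while the arm keeps its last pose, push and grip.
It also fails if it takes over 67 s, if anything falls off the work surface, if the arm or the gripper's body presses on something with over 40 N, if the wrist force passes 120 N, or if a joint passes its speed limit or range.

## Working session

There is one attempt and no reset: what is moved stays moved. The work goes in short steps, Python scripts to look and compute and a tool call to move; the robot and the scene stay as the last step left them, time stands still between calls to the robot, and variables do not carry over. Pictures are saved under pics/ and viewed, and the job is handed in when it is done.

Besides the shell and the picture viewer there is one more tool, called by a JSON object that holds its "method" and its "body". drive_tool: Moves the arm, as the interface text tells. Its arguments: {"type":"object","properties":{"increments":{"type":"array"},"force":{"type":"number"}},"required":["increments"]}

```bash
ls; mkdir -p pics
python3 - <<'E'
from bench import manip
import cv2
for n in ["scene","side","wrist"]:
    im=manip.get_image(n); cv2.imwrite(f"pics/{n}0.png",im[:,:,::-1])
    print(n,manip.calibration(n))
s=manip.observe(); print(s, manip.nose_length)
E
```

```text
pics
scene {'fx': 490.60319231974205, 'fy': 490.60319231974205, 'cx': 318.2376873331423, 'cy': 196.43267936527346, 'origin': array([-0.09043305, -0.45702496,  0.84628575]), 'attitude': array([ 0.8281575 ,  0.36585807, -0.17466503, -0.38703379])}
side {'fx': 410.3406918845169, 'fy': 410.3406918845169, 'cx': 317.01695534901745, 'cy': 199.10646272908102, 'origin': array([0.33971992, 0.97923913, 0.71951351]), 'attitude': array([-0.09882916, -0.05365528,  0.45204353,  0.88487883])}
wrist {'fx': 284.5368193271182, 'fy': 284.5368193271182, 'cx': 319.07629576797285, 'cy': 197.30907619879767, 'hand_eye': array([[ 9.99999544e-01,  9.54982610e-04,  1.81796161e-06,
         3.77524422e-04],
       [ 9.04216168e-04, -9.46224168e-01, -3.23510442e-01,
        -8.29944915e-02],
       [-3.07226647e-04,  3.23510296e-01, -9.46224600e-01,
         3.06745116e-02],
       [ 0.00000000e+00,  0.00000000e+00,  0.00000000e+00,
         1.00000000e+00]])}
{'clock': 0.15, 'joints': array([ 9.24707026e-01,  3.81072261e-01,  1.29802786e+00, -1.49600639e-05,
        1.46358743e+00, -2.15294741e-01]), 'joint_vel': array([ 8.08949363e-04,  2.27577670e-04, -2.69857922e-03, -9.77112373e-04,
       -8.80628292e-05,  2.72224841e-03]), 'effort': array([ 1.96630979e-03, -4.48629713e+01, -2.31345946e+01, -1.57467925e-04,
        3.81230653e-03,  1.93119922e-05]), 'eef_pos': array([0.22966024, 0.49972663, 0.40425667]), 'eef_rot': array([ 1.97111348e-04,  8.41899938e-01,  5.39633389e-01, -5.10788004e-04]), 'wrist_force': array([-0.79106674,  0.71619042, -0.1262266 ]), 'torque': array([ 0.0006393 , -0.02262958, -0.05349536]), 'opening': 1.0081579472277138} 0.1734
```

View pics/scene0.png

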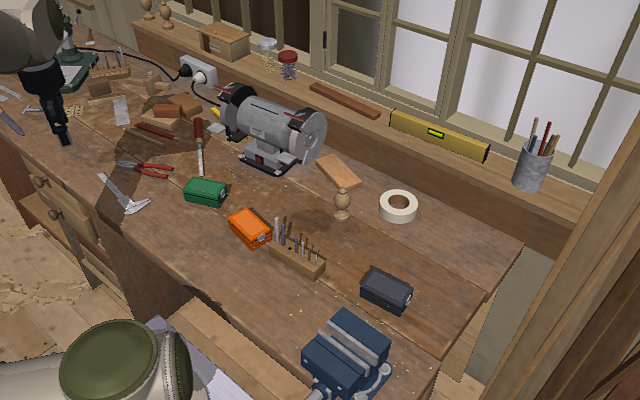

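View pics/side0.png

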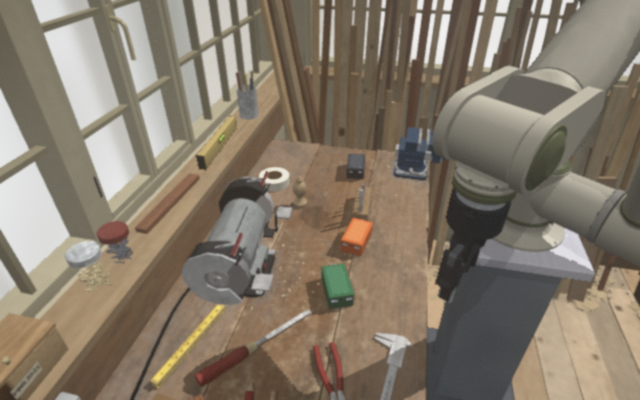

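View pics/wrist0.png

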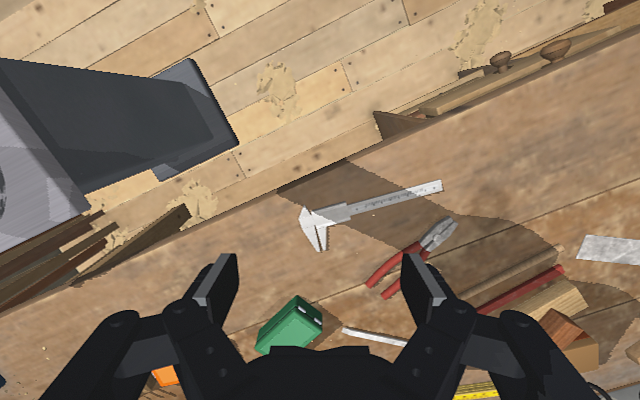

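The scene view shows green at about (206,192), orange (250,228), the block (298,258), the finial (342,204), tape (398,206) and grey (386,290). I'll zoom in on the cases for their top corners.

```bash
cat > h.py <<'E'
import numpy as np, cv2
from scipy.spatial.transform import Rotation as R
from bench import manip
def Rq(q): return R.from_quat(np.r_[q[1:],q[0]])
def cam(name,s=None):
    c=manip.calibration(name)
    if name=="wrist":
        H=c["hand_eye"]; T=np.eye(4); T[:3,:3]=Rq(s["eef_rot"]).as_matrix(); T[:3,3]=s["eef_pos"]
        M=T@H
        return c,M[:3,:3],M[:3,3]
    return c,Rq(c["attitude"]).as_matrix(),np.array(c["origin"])
def cast(C,px,z):
    c,Rm,o=C; px=np.atleast_2d(np.array(px,float))
    d=np.c_[(px[:,0]-c["cx"])/c["fx"],-(px[:,1]-c["cy"])/c["fy"],-np.ones(len(px))]@Rm.T
    return o+d*((z-o[2])/d[:,2])[:,None]
def proj(C,P):
    c,Rm,o=C; p=(np.atleast_2d(P)-o)@Rm
    return np.c_[c["cx"]+c["fx"]*p[:,0]/-p[:,2], c["cy"]+c["fy"]*p[:,1]/p[:,2]]
E
python3 - <<'E'
import cv2,numpy as np
im=cv2.imread("pics/scene0.png"); sd=cv2.imread("pics/side0.png")
f=lambda i,x,y,w,h,k:cv2.resize(i[y:y+h,x:x+w],None,fx=k,fy=k,interpolation=cv2.INTER_CUBIC)
a=f(im,170,165,100,70,4); b=f(im,220,195,100,70,4);c=f(im,340,250,100,70,4);d=f(im,260,200,100,85,4)[:280]
cv2.imwrite("pics/z0.png",np.vstack([np.hstack([a,b]),np.hstack([c,d])]))
E
```

```text
(no output)
```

View pics/z0.png

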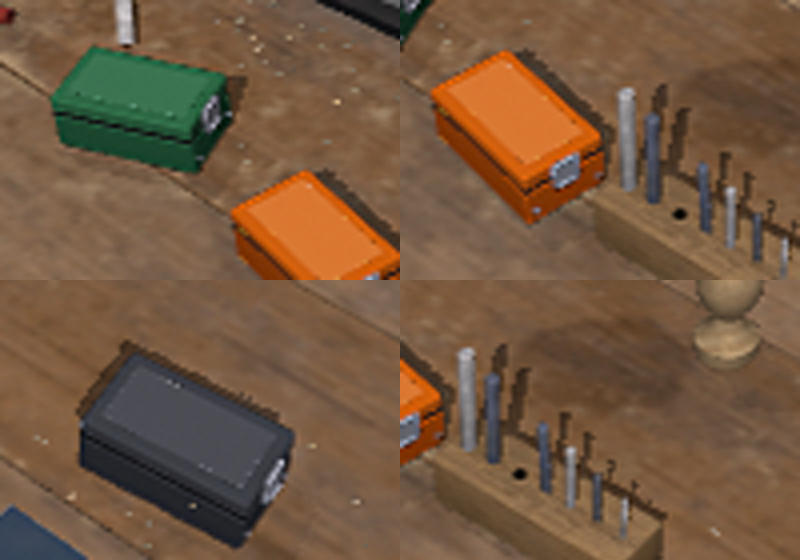

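The zoom shows clear top faces, with the clasps at the right-hand ends. I'll cast the corners onto z=0.04 and check them against the 56x96 size.

```bash
cat >> h.py <<'E'
def rect(P,name=""):
    # P: back-left(far hinge), then clasp.. order: A(hinge) B(clasp) C(clasp) D(hinge)
    A,B,C,D=P[:,:2]; ctr=P[:,:2].mean(0); v=(A+D)/2-(B+C)/2
    yaw=np.arctan2(v[1],v[0])
    print(name,"ctr",ctr.round(4),"long axis deg",np.degrees(yaw).round(2),"L",[np.linalg.norm(A-B).round(4),np.linalg.norm(D-C).round(4)],"W",[np.linalg.norm(A-D).round(4),np.linalg.norm(B-C).round(4)])
    return ctr,yaw
E
python3 - <<'E'
from h import *
C=cam("scene")
for n,off,p in [("green",(170,165),[(95,47),(227,73),(195,138),(53,98)]),("orange",(220,195),[(105,52),(203,135),(127,183),(33,97)]),("grey",(340,250),[(135,72),(293,150),(245,213),(83,142)])]:
    px=np.array(p)/4+off-0.4
    P=cast(C,px,0.04); rect(P,n); print(proj(C,[0,0,0])[0] if 0 else P[:,:2].round(3).tolist())
# others
print("block top corners z~.035",cast(C,[[269.5,246],[324.5,264],],.03).round(3))
print("finial base",cast(C,[342,219],0.0).round(3),"tape",cast(C,[398,204],.03).round(3))
S=cam("side")
for P in [[.5,.35,.04]]: print(proj(S,P))
# cross check side
im=cv2.imread("pics/side0.png"); hsv=cv2.cvtColor(im,cv2.COLOR_BGR2HSV)
for n,lo,hi in [("green",(60,100,40),(90,255,255)),("orange",(5,200,150),(15,255,255))]:
    m=cv2.inRange(hsv,lo,hi); k,l,st,ce=cv2.connectedComponentsWithStats(m); i=1+st[1:,4].argmax(); print(n,st[i],ce[i],cast(S,ce[i],.03).round(3))
E
```

```text
green ctr [0.443  0.3476] long axis deg 111.14 L [np.float64(0.0913), np.float64(0.1003)] W [np.float64(0.0523), np.float64(0.0617)]
[[0.45, 0.402], [0.487, 0.318], [0.433, 0.288], [0.401, 0.383]]
orange ctr [0.4225 0.1716] long axis deg 82.32 L [np.float64(0.0932), np.float64(0.0913)] W [np.float64(0.0537), np.float64(0.0544)]
[[0.455, 0.215], [0.443, 0.123], [0.389, 0.129], [0.402, 0.22]]
grey ctr [ 0.4792 -0.1713] long axis deg 98.33 L [np.float64(0.0915), np.float64(0.0886)] W [np.float64(0.0552), np.float64(0.0485)]
[[0.5, -0.124], [0.51, -0.215], [0.461, -0.217], [0.445, -0.13]]
block top corners z~.035 [[ 0.409  0.093  0.03 ]
 [ 0.448 -0.033  0.03 ]]
finial base [[0.606 0.039 0.   ]] tape [[ 0.71  -0.051  0.03 ]]
[[311.76139368 274.9348307 ]]Traceback (most recent call last):
  File "<stdin>", line 14, in <module>
ValueError: attempt to get argmax of an empty sequence
```

```bash
cat >> h.py <<'E'
def delta(target,yaw_deg):
    "turn needed (deg about tool z) and then the shift in tool axes after the turn; also residual tilt as rotvec"
    s=manip.observe(); R0=Rq(s["eef_rot"]); y=np.radians(yaw_deg)
    Rt=R.from_matrix(np.array([[np.cos(y),np.sin(y),0],[np.sin(y),-np.cos(y),0],[0,0,-1]]))
    rv=np.degrees((R0.inv()*Rt).as_rotvec()); d=Rt.inv().apply(np.array(target)-s["eef_pos"])
    print("clock",s["clock"],"pos",s["eef_pos"].round(4),"turn",rv.round(2),"shift after turn",d.round(4),"open",round(s["opening"],3),"F",s["wrist_force"].round(2))
E
python3 - <<'E'
from h import *
delta([.443,.348,.38],21.1)
C=cam("scene")
for p in [(345,309),(391,345),(304,350),(350,392)]: print(p,cast(C,p,.0).round(3)[0],cast(C,p,.12).round(3)[0])
S=cam("side")
for p in [(410,129),(427,131),(398,172),(428,177)]: print(p,cast(S,p,.0).round(3)[0],cast(S,p,.12).round(3)[0])
E
```

```text
clock 0.15 pos [0.2297 0.4997 0.4043] turn [1.000e-02 6.000e-02 4.422e+01] shift after turn [0.1444 0.2184 0.0243] open 1.008 F [-0.79  0.72 -0.13]
(345, 309) [ 0.402 -0.125  0.   ] [ 0.332 -0.172  0.12 ]
(391, 345) [ 0.394 -0.244  0.   ] [ 0.325 -0.274  0.12 ]
(304, 350) [ 0.278 -0.122  0.   ] [ 0.226 -0.17   0.12 ]
(350, 392) [ 0.268 -0.239  0.   ] [ 0.217 -0.27   0.12 ]
(410, 129) [ 0.316 -0.526  0.   ] [ 0.32  -0.275  0.12 ]
(427, 131) [ 0.251 -0.522  0.   ] [ 0.266 -0.272  0.12 ]
(398, 172) [ 0.34  -0.197  0.   ] [ 0.34  -0.001  0.12 ]
(428, 177) [ 0.244 -0.187  0.   ] [0.26  0.008 0.12 ]
```

{"method": "drive_tool", "body": {"increments": [[[0,0,0,0,0,6.3,0],[0,0,0,0,0,6.3,0],[0,0,0,0,0,6.3,0],[0,0,0,0,0,6.3,0],[0,0,0,0,0,6.3,0],[0,0,0,0,0,6.3,0],[0,0,0,0,0,6.4,0],[0.018,0.027,0.003,0,0,0,0],[0.018,0.027,0.003,0,0,0,0],[0.018,0.027,0.003,0,0,0,0],[0.018,0.027,0.003,0,0,0,0],[0.018,0.027,0.003,0,0,0,0],[0.018,0.027,0.003,0,0,0,0],[0.018,0.027,0.003,0,0,0,0],[0.018,0.029,0.003,0,0,0,0],[0,0,0,0,0,0,0],[0,0,0,0,0,0,0]]], "force": 40}}

```text
clock: 1.57
eef_pos: [0.4436, 0.3473, 0.3801]
eef_rot: [0.0, 0.983, 0.182, -0.001]
wrist_force: [0.2, -0.1, -0.2]
opening: 0.998
```

Run:
```python
from h import *
delta([.443,.348,.38],21.1)
im=manip.get_image("wrist"); cv2.imwrite("pics/w1.png",im[:,:,::-1])
im=manip.get_image("side"); cv2.imwrite("pics/side1.png",im[:,:,::-1])
```

```text
clock 1.5667 pos [0.4436 0.3473 0.3801] turn [ 0.    0.07 -0.14] shift after turn [-0.0003 -0.0009  0.0001] open 0.998 F [ 0.18 -0.13 -0.24]
```

View pics/w1.png

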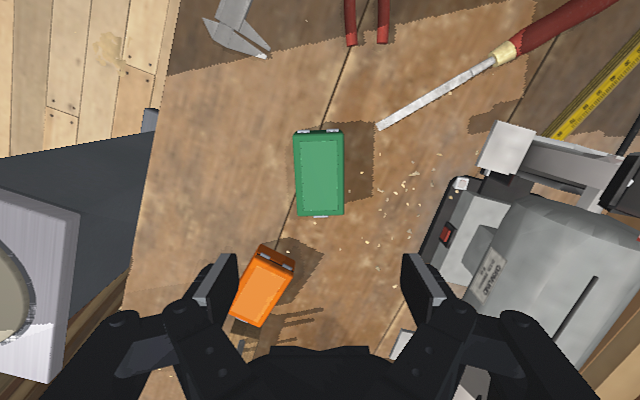

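Green lies upright between the fingers at (319,175), clasp at the bottom, with orange at (262,288). I'll measure both by mask.

```bash
cat >> h.py <<'E'
HUE={"green":((60,90,85),(90,255,255)),"orange":((3,150,190),(18,255,255))}
def topface(img_bgr,col,C,z,roi=None,close=True):
    hsv=cv2.cvtColor(img_bgr,cv2.COLOR_BGR2HSV); m=cv2.inRange(hsv,*HUE[col])
    if close: m=cv2.morphologyEx(m,cv2.MORPH_CLOSE,np.ones((3,3)))
    k,l,st,ce=cv2.connectedComponentsWithStats(m); i=1+st[1:,4].argmax()
    cs,_=cv2.findContours((l==i).astype(np.uint8),cv2.RETR_EXTERNAL,cv2.CHAIN_APPROX_NONE)
    c=cs[0][:,0,:].astype(np.float32)
    W=cast(C,c,z)[:,:2].astype(np.float32)
    r=cv2.minAreaRect((W*1000)); 
    b=cv2.boxPoints(cv2.minAreaRect(c))
    (cx,cy),(w,h),a=r
    if w>h: a+=90; w,h=h,w   # now w short, angle a = short axis dir
    long=(a+90)%180
    print(col,"bbox",st[i],"ctr mm",round(cx,1),round(cy,1),"W,L",round(w,1),round(h,1),"long axis",round(long,2)); return c
E
python3 - <<'E'
from h import *
s=manip.observe(); C=cam("wrist",s); im=cv2.imread("pics/w1.png")
hsv=cv2.cvtColor(im,cv2.COLOR_BGR2HSV)
print(hsv[170,290:350:2,2].tolist()); print(hsv[125:222:2,325,2].tolist()); print(hsv[250:330:4,262].tolist())
topface(im,"green",C,.04);topface(im,"orange",C,.04)
E
```

```text
[150, 155, 123, 142, 142, 142, 162, 159, 160, 160, 159, 160, 160, 160, 161, 160, 161, 161, 161, 161, 161, 160, 161, 154, 143, 144, 130, 84, 112, 110]
[131, 125, 116, 45, 87, 134, 142, 140, 174, 161, 161, 161, 160, 161, 160, 161, 161, 161, 160, 161, 161, 161, 161, 161, 161, 161, 160, 161, 160, 160, 161, 161, 161, 160, 161, 161, 161, 160, 160, 159, 161, 160, 157, 142, 142, 135, 154, 154, 156]
[[12, 212, 101], [107, 26, 156], [12, 211, 110], [13, 226, 218], [14, 223, 238], [14, 185, 236], [14, 184, 236], [14, 184, 236], [14, 183, 236], [14, 184, 236], [14, 185, 236], [14, 183, 236], [14, 184, 236], [14, 186, 235], [14, 183, 235], [16, 179, 243], [15, 190, 241], [14, 226, 239], [13, 227, 238], [18, 78, 88]]
green bbox [ 293  133   51   83 3989] ctr mm 441.1 351.3 W,L 54.3 94.2 long axis 112.63
orange bbox [ 229  258   63   69 2416] ctr mm 422.4 174.4 W,L 54.8 94.0 long axis 80.67
```

Run:
```python
from h import *
delta([.441,.351,.27],22.5)
```

```text
clock 1.6667 pos [0.4421 0.3486 0.3806] turn [-0.01  0.03 -1.37] shift after turn [-1.000e-04 -2.700e-03  1.106e-01] open 1.004 F [ 0.27 -0.33 -0.24]
```

{"method": "drive_tool", "body": {"increments": [[[0,-0.001,0.022,0,0,-1.4,0],[0,0,0.022,0,0,0,0],[0,0,0.022,0,0,0,0],[0,0,0.022,0,0,0,0],[0,0,0.022,0,0,0,0],[0,0,0,0,0,0,0],[0,0,0,0,0,0,0],[0,0,0,0,0,0,0],[0,0,0,0,0,0,0]]]}}

```text
clock: 2.42
eef_pos: [0.4421, 0.3496, 0.2724]
eef_rot: [-0.0, 0.981, 0.196, 0.001]
wrist_force: [-0.1, 0.3, 0.1]
opening: 0.999
```

Run:
```python
from h import *
s=manip.observe(); C=cam("wrist",s)
im=manip.get_image("wrist")[:,:,::-1].copy(); cv2.imwrite("pics/w2.png",im)
topface(im,"green",C,.04)
delta([.441,.351,.27],22.5)
```

```text
green bbox [ 280  154   77  115 8191] ctr mm 442.3 350.0 W,L 54.9 93.7 long axis 112.47
clock 2.4667 pos [0.4421 0.3495 0.2722] turn [-0.01 -0.15  0.05] shift after turn [-0.0005 -0.0018  0.0022] open 1.0 F [ 1.03 -0.31  0.5 ]
```

View pics/w2.png

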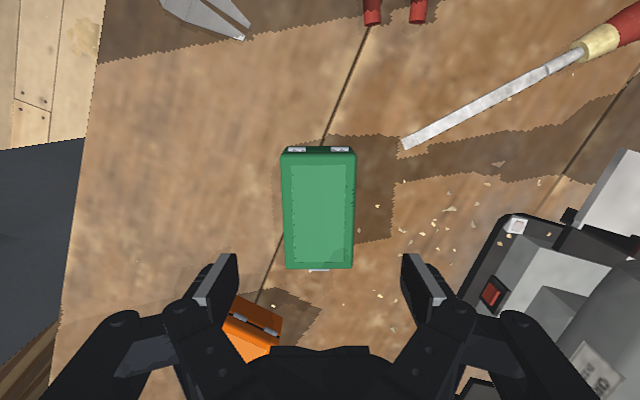

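Green is square in the jaws and centred to within 1 mm. I'll descend 92 mm and grip.

{"method": "drive_tool", "body": {"increments": [[[0,0,0.018,0,0,0,0],[0,0,0.018,0,0,0,0],[0,0,0.018,0,0,0,0],[0,0,0.018,0,0,0,0],[0,0,0.018,0,0,0,0],[0,0,0,0,0,0,0],[0,0,0,0,0,0,0],[0,0,0,0,0,0,1],[0,0,0,0,0,0,1],[0,0,0,0,0,0,1],[0,0,0,0,0,0,1],[0,0,0,0,0,0,1],[0,0,0,0,0,0,1],[0,0,0,0,0,0,1],[0,0,0,0,0,0,1],[0,0,0,0,0,0,1]]], "force": 45}}

```text
clock: 3.8
eef_pos: [0.4425, 0.3494, 0.1823]
eef_rot: [-0.0, 0.981, 0.195, 0.001]
wrist_force: [0.2, 0.3, 4.8]
opening: 0.651
```

Run:
```python
from h import *
delta([.4423,.35,.18],22.47)
```

```text
clock 3.8 pos [0.4425 0.3494 0.1823] turn [-0.01 -0.16  0.05] shift after turn [ 0.0001 -0.0007  0.0023] open 0.651 F [0.2  0.28 4.81]
```

{"method": "drive_tool", "body": {"increments": [[[0,0,-0.01,0,0,0,1],[0,0,-0.02,0,0,0,1],[0,0,-0.03,0,0,0,1],[0,0,-0.03,0,0,0,1],[0,0,-0.03,0,0,0,1],[0,0,-0.03,0,0,0,1],[0,0,-0.02,0,0,0,1],[0,0,-0.01,0,0,0,1],[0,0,0,0,0,4.7,1],[0,0,0,0,0,4.7,1],[0,0,0,0,0,4.8,1],[0,0,0,0,0,0,1],[0,0,0,0,0,0,1]]]}}

```text
clock: 4.88
eef_pos: [0.442, 0.3491, 0.3604]
eef_rot: [0.0, 0.997, 0.074, -0.0]
wrist_force: [-0.1, -0.1, -2.7]
opening: 0.649
```

Run:
```python
from h import *
delta([.492,-.26,.36],8.3)
im=manip.get_image("side"); cv2.imwrite("pics/side2.png",im[:,:,::-1])
```

```text
clock 4.8833 pos [0.442  0.3491 0.3604] turn [0.02 0.06 0.16] shift after turn [-3.85e-02  6.10e-01  4.00e-04] open 0.649 F [-0.09 -0.11 -2.73]
```

View pics/side2.png

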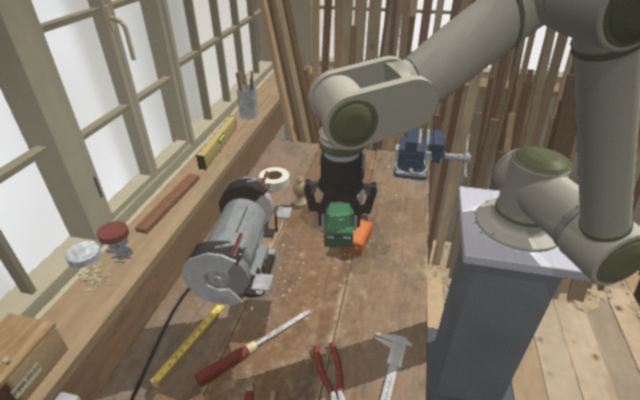

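Green is held in the air at (340,224), and the force reads about 0.28 kg. I'll carry it over the block, past the grey case, so the wrist camera sees grey clear of the load.

{"method": "drive_tool", "body": {"increments": [[[-0.001,0.01,0,0,0,0,1],[-0.002,0.02,0,0,0,0,1],[-0.002,0.03,0,0,0,0,1],[-0.002,0.035,0,0,0,0,1],[-0.002,0.035,0,0,0,0,1],[-0.002,0.035,0,0,0,0,1],[-0.002,0.035,0,0,0,0,1],[-0.002,0.035,0,0,0,0,1],[-0.002,0.035,0,0,0,0,1],[-0.002,0.035,0,0,0,0,1],[-0.002,0.035,0,0,0,0,1],[-0.002,0.035,0,0,0,0,1],[-0.002,0.035,0,0,0,0,1],[-0.002,0.035,0,0,0,0,1],[-0.002,0.035,0,0,0,0,1],[-0.002,0.035,0,0,0,0,1],[-0.002,0.035,0,0,0,0,1],[-0.002,0.03,0,0,0,0,1],[-0.002,0.02,0,0,0,0,1],[-0.002,0.01,0,0,0,0,1]]]}}

```text
clock: 6.6
eef_pos: [0.4912, -0.2628, 0.3604]
eef_rot: [0.0, 0.997, 0.072, -0.0]
wrist_force: [-0.6, 0.1, -1.5]
opening: 0.65
```

{"method": "drive_tool", "body": {"increments": [[[0,0,0,0,0,0,1],[0,0,0,0,0,0,1],[0,0,0,0,0,0,1],[0,0,0,0,0,0,1]]]}}

```text
clock: 6.93
eef_pos: [0.4918, -0.2587, 0.3609]
eef_rot: [-0.0, 0.997, 0.073, 0.0]
wrist_force: [0.0, -0.3, -1.3]
opening: 0.648
```

Run:
```python
from h import *
delta([.492,-.26,.36],8.3)
im=manip.get_image("wrist"); cv2.imwrite("pics/w3.png",im[:,:,::-1])
```

```text
clock 6.9333 pos [ 0.4918 -0.2587  0.3609] turn [-0.01 -0.    0.12] shift after turn [-0.      0.0013  0.0009] open 0.648 F [ 0.04 -0.26 -1.34]
```

View pics/w3.png

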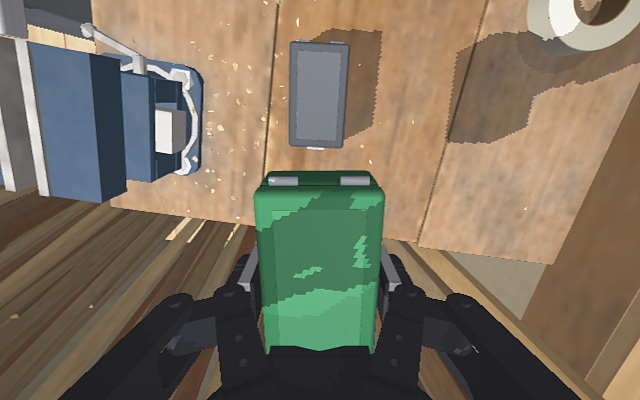

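The wrist view shows the grey top from (290,42) to (349,149), clear of the load, with the green case held square in the jaws. I'll measure both.

```bash
cat >> h.py <<'E'
def greyface(im,C,z,x0=280,x1=365,y0=30,y1=160,smax=85,vmin=60,vmax=150):
    hsv=cv2.cvtColor(im,cv2.COLOR_BGR2HSV); m=np.zeros(im.shape[:2],np.uint8)
    b=im.astype(int); mm=((b[:,:,0]>=b[:,:,2])&(b.max(2)>vmin)&(b.max(2)<vmax)).astype(np.uint8)
    m[y0:y1,x0:x1]=mm[y0:y1,x0:x1]; m=cv2.morphologyEx(m,cv2.MORPH_CLOSE,np.ones((3,3)))
    k,l,st,ce=cv2.connectedComponentsWithStats(m); i=1+st[1:,4].argmax()
    cs,_=cv2.findContours((l==i).astype(np.uint8),cv2.RETR_EXTERNAL,cv2.CHAIN_APPROX_NONE); c=cs[0][:,0,:].astype(np.float32)
    (cx,cy),(w,h),a=cv2.minAreaRect((cast(C,c,z)[:,:2]*1000).astype(np.float32))
    if w>h: a+=90; w,h=h,w
    print("grey",st[i],"ctr",round(cx,1),round(cy,1),"W,L",round(w,1),round(h,1),"long",round((a+90)%180,2)); return l==i
E
python3 - <<'E'
from h import *
s=manip.observe(); C=cam("wrist",s); im=cv2.imread("pics/w3.png")
print(im[95,284:354:2].tolist()); print(im[36:156:3,325].tolist())
m=greyface(im,C,.04)
o=im.copy(); o[m]=(0,0,255)
o=cv2.resize(o[20:200,250:410],None,fx=4,fy=3); cv2.imwrite("pics/m3.png",o[:600])
px=[(291.5,42),(348.5,44.5),(343,149),(289,146)]
rect(cast(C,px,.04)[[1,2,3,0]],"hand")
E
```

```text
[[100, 142, 187], [98, 139, 181], [99, 134, 172], [112, 101, 95], [124, 115, 109], [122, 114, 108], [123, 114, 110], [142, 134, 131], [140, 133, 130], [140, 133, 131], [141, 133, 131], [142, 133, 130], [142, 133, 131], [141, 132, 129], [142, 133, 129], [142, 133, 129], [141, 133, 129], [142, 133, 129], [142, 133, 129], [142, 133, 129], [141, 132, 128], [142, 133, 129], [141, 132, 128], [142, 133, 129], [141, 132, 128], [143, 134, 129], [142, 134, 129], [126, 119, 114], [119, 111, 109], [119, 112, 109], [113, 106, 102], [70, 73, 82], [77, 103, 132], [78, 104, 132], [80, 104, 132]]
[[69, 96, 124], [68, 96, 124], [64, 85, 108], [117, 112, 107], [123, 114, 111], [128, 120, 117], [144, 136, 131], [143, 135, 131], [144, 136, 132], [142, 136, 132], [142, 136, 131], [143, 137, 131], [143, 136, 129], [142, 136, 129], [142, 135, 130], [143, 135, 130], [141, 135, 130], [142, 134, 130], [142, 134, 129], [142, 135, 130], [142, 133, 129], [142, 133, 129], [141, 133, 129], [141, 133, 129], [141, 134, 128], [142, 134, 129], [142, 132, 128], [138, 132, 128], [139, 133, 129], [138, 132, 128], [139, 132, 127], [138, 131, 125], [137, 131, 128], [137, 131, 127], [138, 132, 128], [117, 109, 106], [118, 111, 107], [93, 96, 109], [104, 143, 187], [108, 147, 189]]
grey [ 289   40   61  108 5920] ctr 478.1 -173.2 W,L 54.4 96.1 long 95.82
hand ctr [ 0.479  -0.1746] long axis deg 95.97 L [np.float64(0.0951), np.float64(0.0942)] W [np.float64(0.0519), np.float64(0.055)]
```

View pics/m3.png

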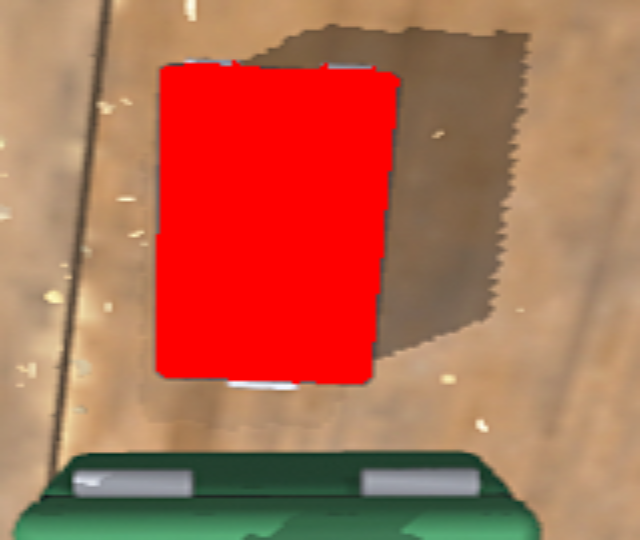

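```bash
cat >> h.py <<'E'
def edges(W):
    "W: Nx2 contour points in mm on the plane; fit lines to the 4 sides of a rectangle"
    (cx,cy),(w,h),a=cv2.minAreaRect(W.astype(np.float32))
    if w>h: a+=90; w,h=h,w
    a=np.radians(a); u=np.array([np.cos(a),np.sin(a)]); v=np.array([-u[1],u[0]])
    q=W-[cx,cy]; X=q@u; Y=q@v; r={}
    for n,S,T,sz,oz in [("+w",X,Y,w,h),("-w",-X,Y,w,h),("+l",Y,X,h,w),("-l",-Y,X,h,w)]:
        k=(S>sz/2-4)&(abs(T)<oz/2-7)
        p=np.polyfit(T[k],S[k],1); r[n]=p
    tilt=np.degrees(np.arctan([-r["+w"][0],r["-w"][0],r["+l"][0],-r["-l"][0]]))
    dx=(r["+w"][1]-r["-w"][1])/2; dy=(r["+l"][1]-r["-l"][1])/2
    c=np.array([cx,cy])+dx*u+dy*v
    print("edge-fit ctr",c.round(2),"W,L",(r["+w"][1]+r["-w"][1]).round(2),(r["+l"][1]+r["-l"][1]).round(2),"long per edge",((np.degrees(a)+90+tilt)%180).round(2))
E
python3 - <<'E'
from h import *
s=manip.observe(); C=cam("wrist",s); im=cv2.imread("pics/w3.png")
m=greyface(im,C,.04)
c=cv2.findContours(m.astype(np.uint8),0,1)[0][0][:,0,:]
edges(cast(C,c,.04)[:,:2]*1000)
# held green top
zt=s["eef_pos"][2]-.1823+.04
hsv=cv2.cvtColor(im,cv2.COLOR_BGR2HSV)
T=Rq(s["eef_rot"]).inv()
P=cast(C,[(256,190),(383,190),(263,352),(374,352)],zt); print("held top pts in tool mm",(T.apply(P-s["eef_pos"])*1000).round(1).tolist())
E
```

```text
grey [ 289   40   61  108 5920] ctr 478.1 -173.2 W,L 54.4 96.1 long 95.82
edge-fit ctr [ 478.16 -173.56] W,L 53.38 93.87 long per edge [95.73 95.44 95.8  95.24]
held top pts in tool mm [[-25.5, -48.5, 142.3], [26.7, -48.4, 142.3], [-28.2, 37.8, 142.3], [28.3, 37.9, 142.3]]
```

Run:
```python
from h import *
delta([.4782,-.1741,.26],5.6)
```

```text
clock 6.9833 pos [ 0.4919 -0.2588  0.3609] turn [-0.   -0.01  2.81] shift after turn [-0.0054 -0.0857  0.1009] open 0.648 F [ 0.08 -0.38 -2.52]
```

{"method": "drive_tool", "body": {"increments": [[[0,0,0,0,0,2.8,1],[-0.001,-0.015,0,0,0,0,1],[-0.001,-0.02,0,0,0,0,1],[-0.001,-0.02,0,0,0,0,1],[-0.001,-0.02,0,0,0,0,1],[-0.001,-0.01,0,0,0,0,1],[0,0,0.02,0,0,0,1],[0,0,0.02,0,0,0,1],[0,0,0.02,0,0,0,1],[0,0,0.02,0,0,0,1],[0,0,0.01,0,0,0,1],[0,0,0.01,0,0,0,1],[0,0,0,0,0,0,1],[0,0,0,0,0,0,1],[0,0,0,0,0,0,1],[0,0,0,0,0,0,1]]]}}

```text
clock: 8.32
eef_pos: [0.4788, -0.1759, 0.2615]
eef_rot: [0.0, 0.999, 0.048, 0.001]
wrist_force: [-0.3, 0.5, -2.7]
opening: 0.648
```

Run:
```python
from h import *
delta([.4782,-.1741,.2223],5.6)
im=manip.get_image("scene"); cv2.imwrite("pics/s4.png",cv2.resize(im[200:340,300:460,::-1],None,fx=4,fy=4,interpolation=cv2.INTER_CUBIC))
```

```text
clock 8.3167 pos [ 0.4788 -0.1759  0.2615] turn [ 0.06 -0.07 -0.07] shift after turn [-0.0005 -0.0019  0.0392] open 0.648 F [-0.29  0.49 -2.75]
```

View pics/s4.png

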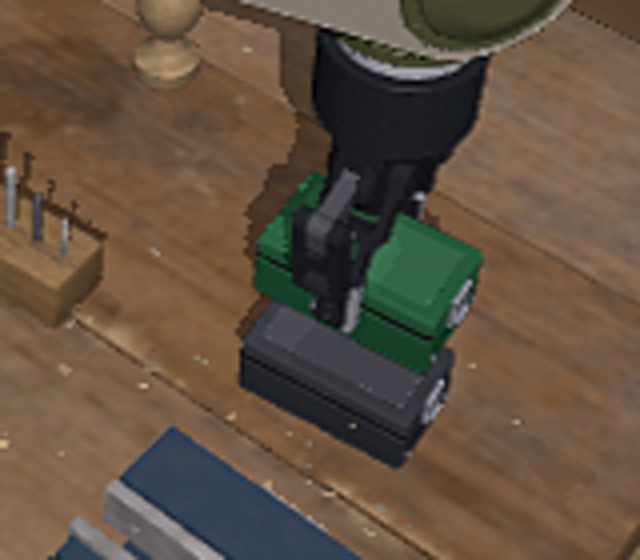

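Green hovers squarely about 39 mm over grey, clasps at the same end. I'll correct by 2 mm and descend gently.

{"method": "drive_tool", "body": {"increments": [[[-0.0005,-0.0018,0.01,0,0,0,1],[0,0,0.01,0,0,0,1],[0,0,0.01,0,0,0,1],[0,0,0.004,0,0,0,1],[0,0,0.002,0,0,0,1],[0,0,0,0,0,0,1],[0,0,0,0,0,0,1],[0,0,0,0,0,0,1]]]}}

```text
clock: 9.03
eef_pos: [0.4781, -0.1743, 0.2253]
eef_rot: [0.0, 0.999, 0.048, 0.0]
wrist_force: [0.1, 0.0, -1.2]
opening: 0.648
```

Run:
```python
from h import *
delta([.4782,-.1741,.2223],5.6)
```

```text
clock 9.0333 pos [ 0.4781 -0.1743  0.2253] turn [ 0.04 -0.05 -0.08] shift after turn [ 0.0001 -0.0001  0.003 ] open 0.648 F [ 0.12  0.02 -1.24]
```

{"method": "drive_tool", "body": {"increments": [[[0,0,0.001,0,0,0,1],[0,0,0.001,0,0,0,1],[0,0,0.0005,0,0,0,1],[0,0,0,0,0,0,1],[0,0,0,0,0,0,1]]]}}

```text
clock: 9.45
eef_pos: [0.478, -0.1742, 0.2223]
eef_rot: [0.0, 0.999, 0.048, 0.0]
wrist_force: [-1.0, -0.0, -1.3]
opening: 0.648
```

{"method": "drive_tool", "body": {"increments": [[[0,0,0.0005,0,0,0,1],[0,0,0.0005,0,0,0,1],[0,0,0,0,0,0,1],[0,0,0,0,0,0,1]]]}}

```text
clock: 9.78
eef_pos: [0.478, -0.1741, 0.2221]
eef_rot: [0.0, 0.999, 0.048, 0.0]
wrist_force: [-3.1, 2.6, 9.0]
opening: 0.648
```

Contact at the expected height, with 9 N. I'll ease off half a millimetre and release.

{"method": "drive_tool", "body": {"increments": [[[0,0,-0.0005,0,0,0,1],[0,0,0,0,0,0,1],[0,0,0,0,0,0,0.3],[0,0,0,0,0,0,0.2],[0,0,0,0,0,0,0.1],[0,0,0,0,0,0,0],[0,0,0,0,0,0,0],[0,0,0,0,0,0,0],[0,0,0,0,0,0,0],[0,0,0,0,0,0,0],[0,0,0,0,0,0,0]]]}}

```text
clock: 10.7
eef_pos: [0.478, -0.1742, 0.2217]
eef_rot: [0.0, 0.999, 0.048, -0.0]
wrist_force: [-0.6, -0.3, -0.2]
opening: 0.998
```

{"method": "drive_tool", "body": {"increments": [[[0,0,-0.01,0,0,0,0],[0,0,-0.02,0,0,0,0],[0,0,-0.025,0,0,0,0],[0,0,-0.03,0,0,0,0],[0,0,-0.03,0,0,0,0],[0,0,-0.025,0,0,0,0],[0,0,-0.01,0,0,0,0],[0,0,0,0,0,0,0],[0,0,0,0,0,0,0],[0,0,0,0,0,0,0],[0,0,0,0,0,0,0]]]}}

```text
clock: 11.62
eef_pos: [0.4779, -0.1742, 0.3704]
eef_rot: [-0.001, 0.999, 0.048, -0.001]
wrist_force: [-0.7, 1.6, -0.5]
opening: 1.001
```

Run:
```python
from h import *
delta([.4225,.173,.36],-9.3)
s=manip.observe(); C=cam("wrist",s)
im=manip.get_image("wrist")[:,:,::-1].copy(); cv2.imwrite("pics/w5.png",im)
c=topface(im,"green",C,.08); edges(cast(C,c,.08)[:,:2]*1000)
im=manip.get_image("scene"); cv2.imwrite("pics/s5.png",cv2.resize(im[200:340,300:460,::-1],None,fx=4,fy=4,interpolation=cv2.INTER_CUBIC))
```

```text
clock 11.6167 pos [ 0.4779 -0.1742  0.3704] turn [-0.08  0.12 14.81] shift after turn [-0.1108 -0.3336  0.0104] open 1.001 F [-0.69  1.57 -0.53]
green bbox [ 290  142   60   95 5309] ctr mm 478.6 -173.1 W,L 54.4 94.1 long axis 95.63
edge-fit ctr [ 478.55 -173.12] W,L 53.42 92.46 long per edge [95.42 95.51 95.47 97.23]
```

View pics/w5.png

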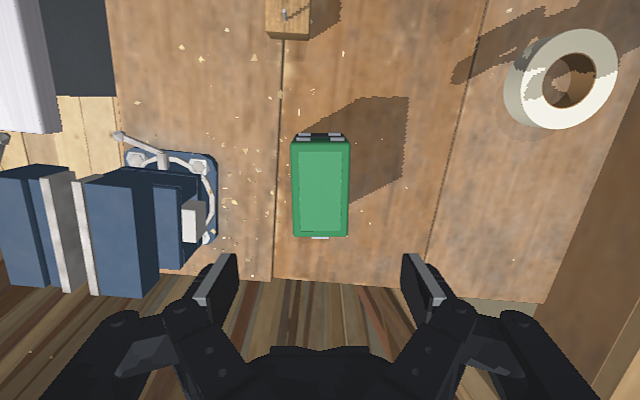

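View pics/s5.png

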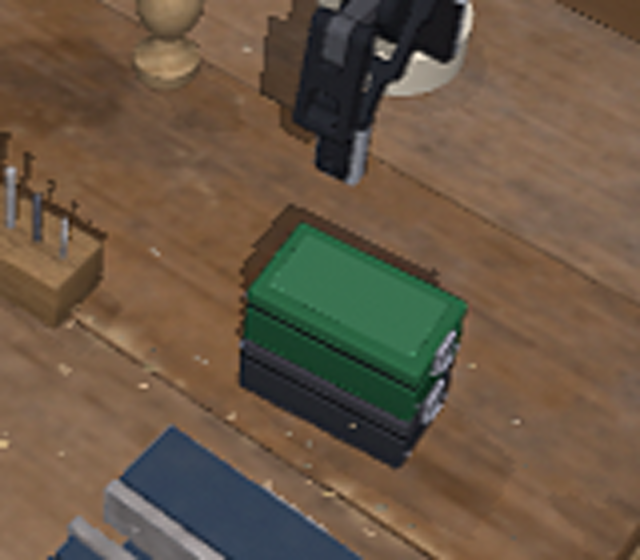

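Green is stacked flush: its centre (478.5,-173.1) at 95.5° against grey's (478.2,-173.6) at 95.6°. Next, orange.

{"method": "drive_tool", "body": {"increments": [[[0,0,0,0,0,4.9,0],[0,0,0,0,0,4.9,0],[0,0,0,0,0,5.0,0],[-0.005,-0.015,0.001,0,0,0,0],[-0.01,-0.03,0.001,0,0,0,0],[-0.01,-0.03,0.001,0,0,0,0],[-0.01,-0.03,0.001,0,0,0,0],[-0.01,-0.03,0.001,0,0,0,0],[-0.01,-0.03,0.001,0,0,0,0],[-0.01,-0.03,0.001,0,0,0,0],[-0.01,-0.03,0.001,0,0,0,0],[-0.01,-0.03,0.001,0,0,0,0],[-0.01,-0.03,0.001,0,0,0,0],[-0.01,-0.03,0,0,0,0,0],[-0.005,-0.018,0,0,0,0,0],[0,0,0,0,0,0,0],[0,0,0,0,0,0,0],[0,0,0,0,0,0,0],[0,0,0,0,0,0,0]]]}}

```text
clock: 13.3
eef_pos: [0.4232, 0.1716, 0.3616]
eef_rot: [0.0, 0.997, -0.081, -0.0]
wrist_force: [-0.6, 0.1, 0.5]
opening: 1.002
```

Run:
```python
from h import *
s=manip.observe(); C=cam("wrist",s)
im=manip.get_image("wrist")[:,:,::-1].copy(); cv2.imwrite("pics/w6.png",im)
c=topface(im,"orange",C,.04); edges(cast(C,c,.04)[:,:2]*1000)
delta([.4235,.173,.28],-9.3)
```

```text
orange bbox [ 292  137   54   86 4422] ctr mm 423.6 173.4 W,L 54.5 93.3 long axis 80.54
edge-fit ctr [423.55 173.41] W,L 53.43 93.22 long per edge [80.36 80.42 80.63 80.64]
clock 13.35 pos [0.4232 0.1716 0.3616] turn [ 0.01  0.01 -0.03] shift after turn [ 0.     -0.0015  0.0816] open 1.001 F [0.25 0.69 0.42]
```

View pics/w6.png

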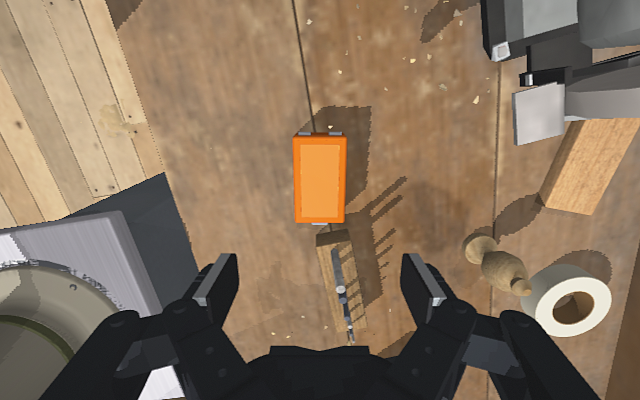

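Orange is at (423.6,173.4) mm, long axis 80.5°, centred between the jaws at (319,179), with the block just beyond its clasp end. I'll descend and grip.

{"method": "drive_tool", "body": {"increments": [[[0,-0.0018,0.01,0,0,0.2,0],[0,0,0.025,0,0,0,0],[0,0,0.03,0,0,0,0],[0,0,0.03,0,0,0,0],[0,0,0.03,0,0,0,0],[0,0,0.025,0,0,0,0],[0,0,0.02,0,0,0,0],[0,0,0.0095,0,0,0,0],[0,0,0,0,0,0,0],[0,0,0,0,0,0,0],[0,0,0,0,0,0,0]]]}}

```text
clock: 14.27
eef_pos: [0.4238, 0.1737, 0.1829]
eef_rot: [-0.0, 0.997, -0.083, 0.001]
wrist_force: [-0.1, -0.6, 0.4]
opening: 0.998
```

{"method": "drive_tool", "body": {"increments": [[[0,0,0,0,0,0,1],[0,0,0,0,0,0,1],[0,0,0,0,0,0,1],[0,0,0,0,0,0,1],[0,0,0,0,0,0,1],[0,0,0,0,0,0,1],[0,0,0,0,0,0,1],[0,0,0,0,0,0,1],[0,0,0,0,0,0,1],[0,0,0,0,0,0,1]]], "force": 50}}

```text
clock: 15.1
eef_pos: [0.4236, 0.174, 0.183]
eef_rot: [-0.0, 0.997, -0.083, 0.001]
wrist_force: [-0.1, -0.7, 6.9]
opening: 0.644
```

Run:
```python
from h import *
delta([.4236,.1734,.182],-9.5)
```

```text
clock 15.1 pos [0.4236 0.174  0.183 ] turn [-0.02 -0.08  0.02] shift after turn [0.0001 0.0006 0.001 ] open 0.644 F [-0.09 -0.71  6.86]
```

{"method": "drive_tool", "body": {"increments": [[[0,0,-0.01,0,0,0,1],[0,0,-0.02,0,0,0,1],[0,0,-0.03,0,0,0,1],[0,0,-0.03,0,0,0,1],[0,0,-0.03,0,0,0,1],[0,0,-0.03,0,0,0,1],[0,0,-0.02,0,0,0,1],[0,0,-0.01,0,0,0,1],[0,0,0,0,0,-5,1],[0,0,0,0,0,-5,1],[0,0,0,0,0,-5,1],[0,0,0,0,0,0,1],[0,0,0,0,0,0,1]]]}}

```text
clock: 16.18
eef_pos: [0.4232, 0.174, 0.3622]
eef_rot: [0.0, 0.999, 0.047, -0.0]
wrist_force: [0.3, 0.0, -2.7]
opening: 0.65
```

Run:
```python
from h import *
delta([.4782,-.1728,.36],5.5)
im=manip.get_image("scene"); cv2.imwrite("pics/s7.png",im[:,:,::-1])
```

```text
clock 16.1833 pos [0.4232 0.174  0.3622] turn [ 0.    0.01 -0.13] shift after turn [0.0215 0.3505 0.0022] open 0.65 F [ 0.3   0.03 -2.66]
```

View pics/s7.png

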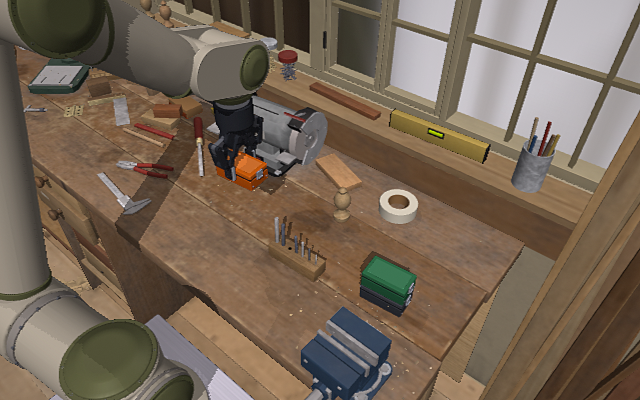

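Orange is held level at (243,168), and the green/grey stack at (388,283) and the block are undisturbed. I'll carry it over.

{"method": "drive_tool", "body": {"increments": [[[0.001,0.01,0,0,0,-0.1,1],[0.0015,0.02,0,0,0,0,1],[0.002,0.03,0,0,0,0,1],[0.002,0.03,0,0,0,0,1],[0.002,0.03,0,0,0,0,1],[0.002,0.03,0,0,0,0,1],[0.002,0.03,0,0,0,0,1],[0.002,0.03,0,0,0,0,1],[0.002,0.03,0,0,0,0,1],[0.001,0.03,0,0,0,0,1],[0.001,0.03,0,0,0,0,1],[0.001,0.02,0,0,0,0,1],[0.001,0.02,0,0,0,0,1],[0.001,0.01,0,0,0,0,1],[0,0,0.015,0,0,0,1],[0,0,0.015,0,0,0,1],[0,0,0,0,0,0,1],[0,0,0,0,0,0,1],[0,0,0,0,0,0,1],[0,0,0,0,0,0,1]]]}}

```text
clock: 17.9
eef_pos: [0.4792, -0.1721, 0.3332]
eef_rot: [0.0, 0.999, 0.049, 0.001]
wrist_force: [0.2, -0.2, -2.4]
opening: 0.645
```

Run:
```python
from h import *
delta([.4782,-.1728,.278],5.5)
```

```text
clock 17.9 pos [ 0.4792 -0.1721  0.3332] turn [ 0.06 -0.07  0.13] shift after turn [-0.0011  0.0006  0.0552] open 0.645 F [ 0.16 -0.22 -2.39]
```

{"method": "drive_tool", "body": {"increments": [[[-0.001,0.0006,0.01,0,0,0.1,1],[0,0,0.015,0,0,0,1],[0,0,0.015,0,0,0,1],[0,0,0.008,0,0,0,1],[0,0,0.004,0,0,0,1],[0,0,0.002,0,0,0,1],[0,0,0,0,0,0,1],[0,0,0,0,0,0,1],[0,0,0,0,0,0,1],[0,0,0,0,0,0,1],[0,0,0,0,0,0,1]]]}}

```text
clock: 18.82
eef_pos: [0.4782, -0.1729, 0.2786]
eef_rot: [0.0, 0.999, 0.048, 0.0]
wrist_force: [-0.1, 0.7, -2.5]
opening: 0.648
```

Run:
```python
from h import *
delta([.4782,-.1728,.278],5.5)
im=manip.get_image("scene")[:,:,::-1].copy(); cv2.imwrite("pics/s8.png",im); cv2.imwrite("pics/s8z.png",cv2.resize(im[200:340,300:460],None,fx=4,fy=4,interpolation=cv2.INTER_CUBIC))
im=manip.get_image("side")[:,:,::-1].copy(); cv2.imwrite("pics/sd8z.png",cv2.resize(im[110:210,290:450],None,fx=5,fy=5,interpolation=cv2.INTER_CUBIC))
C=cam("scene")
R5=np.radians(95.5); v=np.array([np.cos(R5),np.sin(R5),0]); u=np.array([v[1],-v[0],0]); c=np.array([.4782,-.1734,0])
for z in (.04,.08,.095,.135): print(z,((proj(C,[c+a*u*.028+b*v*.048+[0,0,z] for a,b in ((-1,1),(-1,-1),(1,-1))])-[300,200])*4).round(0).tolist())
```

```text
clock 18.8167 pos [ 0.4782 -0.1729  0.2786] turn [ 0.02 -0.03  0.02] shift after turn [ 0.     -0.0001  0.0006] open 0.648 F [-0.12  0.65 -2.46]
0.04 [[240.0, 338.0], [408.0, 427.0], [459.0, 351.0]]
0.08 [[245.0, 288.0], [418.0, 378.0], [470.0, 302.0]]
0.095 [[247.0, 269.0], [422.0, 359.0], [474.0, 282.0]]
0.135 [[252.0, 215.0], [433.0, 305.0], [486.0, 228.0]]
```

View pics/s8z.png

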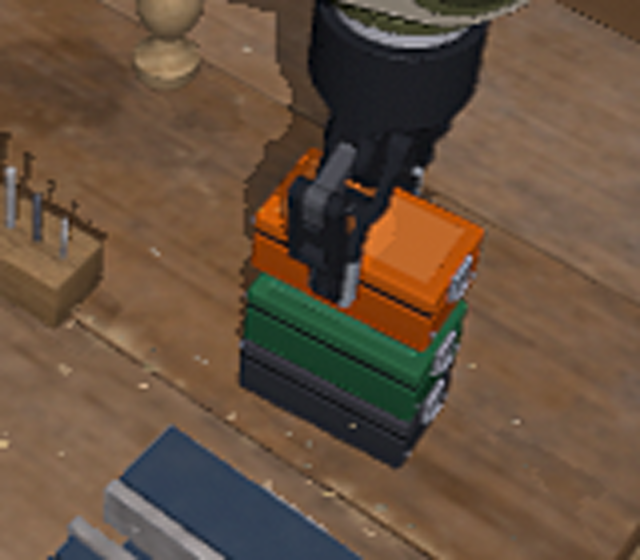

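View pics/sd8z.png

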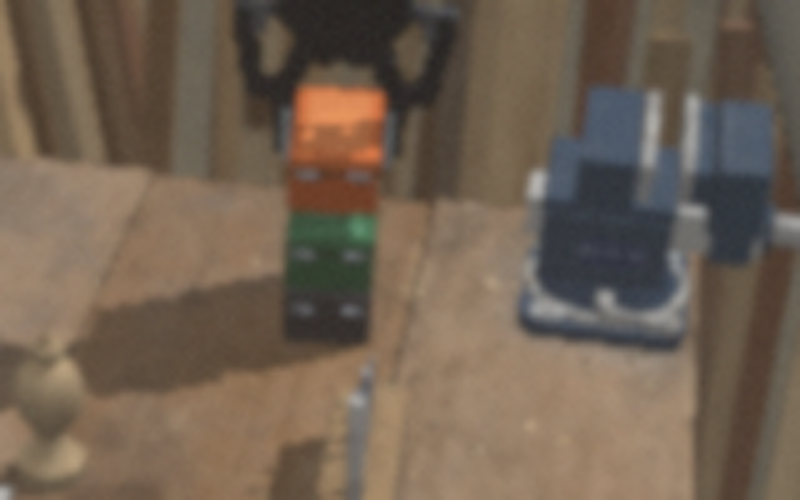

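Run:
```python
from h import *
im=cv2.imread("pics/s8.png")
C=cam("scene"); k=8; x0,y0=352,225
o=cv2.resize(im[y0:y0+70,x0:x0+80],None,fx=k,fy=k,interpolation=cv2.INTER_NEAREST)
t=np.radians(95.5); v=np.array([np.cos(t),np.sin(t),0]); u=np.array([v[1],-v[0],0]); c=np.array([.4782,-.1734,0])
for z,col in ((0,(255,255,0)),(.04,(255,255,255)),(.08,(255,0,255)),(.095,(0,255,255)),(.135,(255,255,0))):
    p=(proj(C,[c+a*u*.028+b*v*.048+[0,0,z] for a,b in ((-1,1),(-1,-1),(1,-1))])-[x0,y0]+.5)*k
    cv2.polylines(o,[p.round().astype(np.int32)],False,col,1)
cv2.imwrite("pics/ov8.png",o)
```

```text
(no output)
```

View pics/ov8.png

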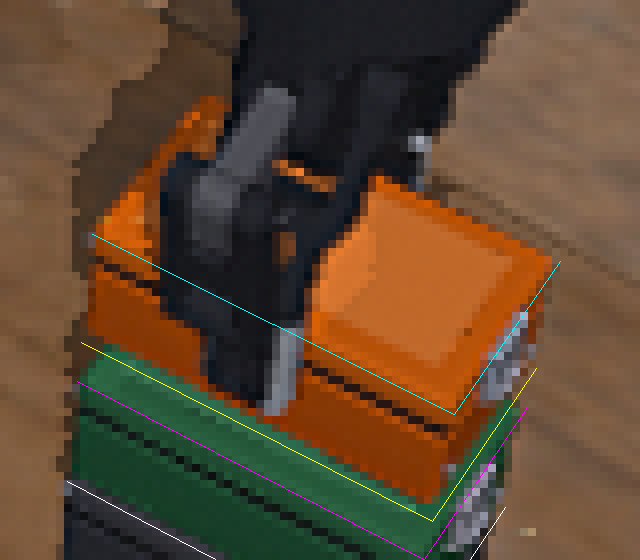

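Run:
```python
from h import *
s=manip.observe()
im=manip.get_image("wrist")[:,:,::-1].copy(); cv2.imwrite("pics/w8.png",im)
g=cv2.imread("pics/w3.png")
def run(im,lo,hi,rows):
    h=cv2.cvtColor(im,cv2.COLOR_BGR2HSV); m=cv2.inRange(h,lo,hi)
    for r in rows:
        x=np.where(m[r,200:440])[0]+200; print(r,x.min(),x.max(),end=" | ")
    print()
run(g,(55,90,30),(95,255,255),range(180,350,20)); run(im,(3,140,60),(20,255,255),range(180,350,20))
print(s["clock"],s["eef_pos"])
```

```text
180 263 374 | 200 254 383 | 220 256 382 | 240 257 381 | 260 259 380 | 280 260 378 | 300 262 376 | 320 264 374 | 340 265 373 | 
180 264 374 | 200 254 384 | 220 256 382 | 240 258 381 | 260 259 379 | 280 260 378 | 300 262 376 | 320 263 374 | 340 265 373 | 
18.9167 [ 0.47814868 -0.1729266   0.27840028]
```

View pics/w8.png

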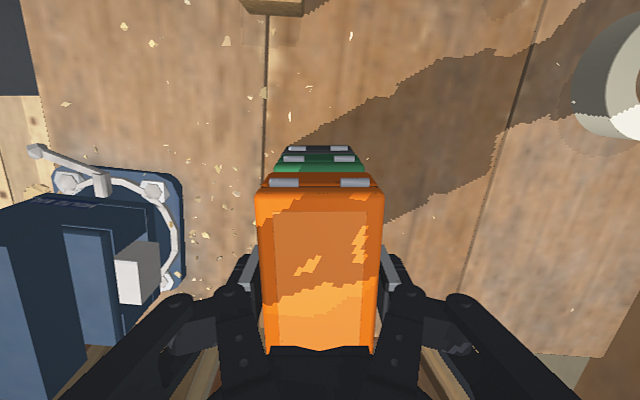

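The wrist view shows orange, green and grey lined up on one axis (hinges centred at x of about 319). The held case's outline matches green's earlier one within 1 px, so it hasn't slipped. From the lift heights, the gap is 0.2784 − 0.183 − 0.080, about 15.5 mm.

Run:
```python
from h import *
a=cv2.imread("pics/scene0.png").astype(int);b=cv2.imread("pics/s8.png").astype(int)
for n,(x,y,w,h) in {"block":(270,215,55,62),"finial":(332,188,20,32),"tape":(380,190,15,32)}.items(): print(n,(abs(a-b)[y:y+h,x:x+w].max(2)>40).mean().round(3))
s=manip.observe(); print(s["clock"],s["eef_pos"],s["opening"],abs(s["joint_vel"]).max())
manip.sign_off()
```

```text
block 0.007
finial 0.064
tape 0.912
18.9667 [ 0.47816324 -0.17292353  0.27834363] 0.6496598728034451 0.0015459595517468645
the job is handed in; nothing more can be done
```

The job is handed in at about 19 s: the green case is stacked on the grey one and released, and the arm is still holding the orange case above it.

- **Green on grey:** After release, the wrist camera put green's centre within about 0.6 mm of grey's. The long sides agree to about 0.1–0.2°, with the clasps at the same end.
- **Orange:** It is held over green with a gap of about 15.5 mm. That figure comes from the tool heights at pick-up and now. The commanded position is lined up with green to under 1 mm and 0.1°. The held case's outline matches green's earlier grip within 1 px, so there is no sign of slip or tilt.
- **One disagreement:** An overlay on the scene picture put orange's lower edge a pixel or two higher than predicted, which could mean a gap 2 mm or more larger. Part of that offset also shows at the green/grey seam. I put it down to the case's rounded edges and went by the tool heights.
- **Other objects:**
  - The drill-bit block looks unchanged in before-and-after pictures.
  - The finial differed slightly, by about 6% of its pixels, and I did not look into why.
  - The tape check failed, with 91% of its pixels differing. I believe the arm was blocking the view, since the tape looked in place in the scene picture taken before the last carry, and in part in the last wrist view.

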